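# Clamp a sample cartridge with the hand-cranked cam

### The arm

A 6-joint arm with a two-finger parallel gripper is mounted at the origin on the work surface. World frame = base frame: x ahead of the robot, y to its left, z up, the work surface at z = 0. Lengths are in m, angles in degrees, forces in N, time in s.
With the tool pointing down it reaches from about 0.275 to 0.75 m from the base axis. Payload 10.2 kg.
Tool frame: the origin (TCP) lies at the very end of the fingers, on their centre line; the grasp point (between the pads) lies 19 mm behind it (grasp_offset is the distance from the TCP to the grasp point, in m); y points along the fingers, x is the direction in which the jaws open and shut, and the axes are right-handed (so a half turn about y gives the same grasp; the last joint's range is limited). The gripper opens to 85 mm and grips with 20 to 120 N. Pads are 22 mm wide; open, the fingers measure 114 mm over their backs; the gripper's body (76 mm by 85 mm) begins 54 mm behind the grasp point. The pads swing forward as they close: fully open they stand 13 mm farther back than shut.
Start: joints at [-84.649, 17.928, 85.812, -0, 76.261, -12.8], TCP at [0.164, -0.499, 0.231] pointing down, gripper open.
Joint ranges: [-168.41, 168.41], [-55.51, 124.54], [10.69, 146.95], [-70.63, 250.63], [1, 178], [-165.06, 165.06]. Speed limits (degrees/s): [136.94, 136.94, 172.46, 180, 180, 180].

### API

Orientations are given as [roll, pitch, yaw] about the fixed x, y, z axes, in that order (R = Rz(yaw) Ry(pitch) Rx(roll)).
In Python, from bench import get_obs, capture, camera_model, finish_job, look_for, regions_of, pinpoint, grasp_offset gives the robot as it stands. The module is installed in compiled form; this text tells all that it offers.
- The arm moves only by the shell command python3 -m jog 'ROWS' [FORCE]. ROWS is JSON, a list that holds one entry, the list of rows, each a list of 7 numbers: the shift along the tool's x, y, z in units of 15 cm (1.0 is 15 cm), then the turn, a rotation vector about the tool's x, y, z in units of 60 degrees (1.0 is 60 degrees), then the gripper command: -1 is shut, 1 is fully open, values between are in proportion. In form: [[[tx, ty, tz, rx, ry, rz, hand], ...]]. A call has 1 to 5 rows; each row is the pose to reach, as a shift and turn from the pose commanded when the call began, along the tool's axes at that moment; what a row does not reach only later rows make up. A row lasts 1/8 s, in which the tool goes at most 62.5 mm and 10.7 degrees, less where a joint would pass 70% of its speed; a pose out of reach is approached as far as the arm can. A call with a number of a shift or a turn outside -1 to 1 is refused whole. A call with a gripper value outside its range is refused whole. The fingers move at their own pace and stop on an object; FORCE is the grip in N (left out, the last holds). Time passes only in rows, so rows that repeat a pose let the fingers close. It gives the time, the measured TCP pose, the force and the opening at its end, in the units of the state.
- get_obs(): the state, without advancing time (a new reading comes with each control period).
- capture(name): name is "scene" or "top"; returns the picture (384x512x3 uint8, red, green, blue); there is no depth.
- camera_model(name): a dict with "vfov" (degrees; the focal length in pixels is half the picture's height over the tangent of half this angle, whatever the lens; pixels are square), "cx", "cy" (the principal point, pixels), "pose" (4x4, takes a point from camera to world coordinates). Camera axes: x right, y down, z forward; pixel columns grow to the right and rows downward; lengths in m; the calibration is good to about 2 mm. A picture is of the moment at which its call begins. camera_model takes no time and is no camera call.
- finish_job(): hands the job in, once; it reports no verdict.
Trained networks look in the newest picture that a camera, given by its name, has taken for a name from the list of things; names that differ only in an ending like _2 or _b are one class to them, and where a whole thing is asked for, a point or a joint stands for the part that bears it (a point fixed in the world has none). Each returns a list of dicts, best first, with "p" (0 to 1); they miss things now and then, are a little off and sometimes report something else, mostly with a low value. They report only what shows in the picture. A call takes as long as a camera call.
- look_for(query, camera): "rect" ([left, top, right, bottom] in pixels, round what is visible of it).
- regions_of(query, camera): "region" (384x512 bool, what is visible of it) and "rect" ([left, top, right, bottom] in pixels, round what is visible of it).
- pinpoint(query, camera): "position" ([row, column] in pixels: a listed point, or the origin of a listed thing).
The state is a dict: "clock": time; "qpos": joint angles; "dq": joint speeds; "joint_efforts": joint torques, N m; "tcp_pos": TCP position; "tcp_rot": TCP orientation; "wrist_force": force on the tool from outside, world axes, zero at the start; "wrist_torque": the same for the moment, N m; "grip_width": finger opening in m.
Only numpy, scipy, OpenCV 4.12 (cv2) and the standard library are available. Lean on these libraries where they do the work, as an engineer would, in place of code of your own. Each camera call takes 0.05 s, during which the arm holds its last target.

### The job

Stand the white sample cartridge in the nest of the cam clamp, between the sprung jaw and the grey manifold block. Then turn the crank counter-clockwise (seen from above) until the roller follower rests on the cam's flat dwell, so that the cartridge stays clamped against the manifold when you let go; stop on the flat, because forcing the crank up the shoulder behind it over-squeezes the cartridge. Let go of the crank and leave the other things on the bench where they are.

Things in the scene. Friction and masses are not known exactly. Their poses are not given: they have to be found in the camera images.
- fixture: cam clamp bolted to the bench: aluminium base 130 x 235 x 15 mm; origin on the bench under its centre, y axis along the slide from camshaft (y = -50 mm) to grey manifold block (64 mm wide, top 58 mm above the bench, front face at y = +83 mm), z up. Between them: dark cam plate under the crank, brass roller follower (radius 8 mm), spring jaw, nest
- nest (a point): centre of the nest's floor: y = +67 mm on the fixture, 15 mm above the bench, axes as the fixture's. Open to the sides but for two low guides, 6 mm high, 48 mm apart in x; 38 mm in y between the open jaw (face 32 mm wide, top 45 mm above the bench) and the manifold. The jaw's spring holds the cartridge with 14 N on the dwell, 19 N on the shoulder's top
- shaft_axis (a point): point on the vertical camshaft axis, 66 mm above the bench. The cam is clamped on this shaft at a phase that is not measured: its dwell begins anywhere from 1.85 to 3.05 rad of crank angle and is 0.3 rad (15 mm at the knob) long. Behind it a shoulder rises over 0.3 rad, where the knob takes 5 N or more again
- knob_mid (a point): centre of the crank's black upright knob: 24 mm diameter, from 46 to 86 mm above the bench, 50 mm from the camshaft axis; it spins freely on the crank arm below it (top 44 mm above the bench), so the hand need not turn while cranking
- crank (a joint): crank angle, rad, counter-clockwise from above; at 0 the arm points 2.5 rad counter-clockwise from the fixture's x. Starts within 0.4 rad of 0, clamp open. Effort along the knob's path: about 1 N when free; grows to 5-8 N on a ramp of 1.3 rad (a step where the jaw meets the cartridge), falls at once to about 1 N on the dwell (0.3 rad). Let go on the ramp it springs back, on the dwell it stays
- cartridge_mid (a point): centre (20 mm above its underside) of the sample cartridge, a loose white plastic block, 44 mm (own x) by 26 mm (own y) by 40 mm tall, 40 to 80 g, standing upright on the bench to the left of the clamp; both ways round are alike
- bottle: bystander: clear bottle with a blue cap, 64 mm diameter, 130 mm tall, origin under it
- beaker: bystander: clear plastic beaker, 76 mm diameter, 85 mm tall, origin under it
- tip_box: bystander: clear box of pipette tips 75 x 55 x 39 mm, origin under it
- marker: bystander: marker pen 135 mm long, 11 mm thick, lying along its x, origin under it
- tube_rack: bystander: grey rack with eight white tubes, 55 x 95 x 36 mm, origin under it
- dish: bystander: clear round dish, 56 mm diameter, 14 mm tall, origin under it

How it is judged:
By the outcome, as a careful person would: the job done as asked, in the order asked, and still so for the second after the job is handed in, with the robot touching nothing.
It also fails if it takes over 64 s, if anything falls off the work surface, if the arm or the gripper's body presses on something with over 40 N, if the wrist force passes 120 N, or if a joint passes its speed limit or range.

## Working session

There is one attempt and no reset: what is moved stays moved. The work goes in short steps, Python scripts to look and compute and a shell command to move; the robot and the scene stay as the last step left them, time stands still between calls to the robot, and variables do not carry over. Pictures are saved under pics/ and viewed, and the job is handed in when it is done.

```bash
mkdir -p pics
cat > h.py <<'E'
import numpy as np, cv2
from bench import *
from scipy.spatial.transform import Rotation as R
def save(n,cam):
    im=capture(cam); cv2.imwrite('pics/'+n+'.png',cv2.cvtColor(im,cv2.COLOR_RGB2BGR)); return im
def ray(cam,row,col,z):
    m=camera_model(cam); f=192/np.tan(np.radians(m['vfov']/2)); P=np.array(m['pose'])
    d=P[:3,:3]@np.array([(col-m['cx'])/f,(row-m['cy'])/f,1]); o=P[:3,3]
    return o+d*(z-o[2])/d[2]
def proj(cam,p):
    m=camera_model(cam); f=192/np.tan(np.radians(m['vfov']/2)); P=np.array(m['pose'])
    c=P[:3,:3].T@(np.array(p)-P[:3,3]); return np.array([m['cy']+f*c[1]/c[2],m['cx']+f*c[0]/c[2]])
E
python3 - <<'E'
from h import *
s=get_obs();print(s)
print('go',grasp_offset)
for c in('scene','top'):
    save(c+'0',c); m=camera_model(c);print(c,m)
Z=dict(fixture=0,nest=.015,shaft_axis=.066,knob_mid=.066,cartridge_mid=.02,bottle=0,beaker=0,tip_box=0,marker=0,tube_rack=0,dish=0)
for q in Z:
  for c in('top','scene'):
    r=pinpoint(q,c)
    for d in r[:2]: print(q,c,round(d['p'],2),np.round(d['position'],1),ray(c,*d['position'],Z[q]).round(4))
E
```

```text
{'clock': 0.0, 'qpos': array([-8.46476075e+01,  1.79602175e+01,  8.58554978e+01, -1.28134843e-03,
        7.62610408e+01, -1.28008736e+01]), 'dq': array([ 0.045907  , -0.02666163, -0.08462016, -0.01734479,  0.06797046,
        0.07869227]), 'joint_efforts': array([ 8.13736006e-04, -4.12263787e+01, -2.59748018e+01, -1.00664781e-04,
        4.02790611e-03,  2.84350484e-06]), 'tcp_pos': array([ 0.16351766, -0.49860325,  0.23071839]), 'tcp_rot': array([-8.99842070e+01,  7.51241024e-02, -7.18464184e+01]), 'wrist_force': array([-0.84907771, -0.0266205 , -0.58148159]), 'wrist_torque': array([0.03063008, 0.01381189, 0.05251981]), 'grip_width': 0.08515136653811665}
go 0.0187
scene {'vfov': 55.5835044075644, 'cx': 257.13561211407114, 'cy': 190.67321478362527, 'pose': array([[ 0.19997719,  0.55549976, -0.8071116 ,  1.26706134],
       [ 0.97978202, -0.10830932,  0.16821498, -0.14936555],
       [ 0.00602567, -0.8244326 , -0.56592808,  0.61221162],
       [ 0.        ,  0.        ,  0.        ,  1.        ]])}
top {'vfov': 42.14471407206725, 'cx': 255.82312590754188, 'cy': 193.73692761210478, 'p
[... 1100 characters left out ...]
6.4] [0.6654 0.2252 0.    ]
beaker scene 0.98 [243.2 349.4] [0.661  0.2097 0.    ]
beaker scene 0.59 [219.4 203.5] [ 0.4989 -0.1344  0.    ]
tip_box top 0.82 [245.9 400.8] [ 0.4231 -0.3312  0.    ]
tip_box top 0.23 [154.4 111.1] [0.629  0.3851 0.    ]
tip_box scene 0.72 [208.6 131.1] [ 0.413  -0.3265  0.    ]
marker top 0.51 [237.8 268.1] [ 0.4334 -0.0094  0.    ]
marker scene 0.73 [200.2 242.2] [ 0.4329 -0.0189  0.    ]
tube_rack top 0.98 [154.5 113. ] [0.6289 0.3804 0.    ]
tube_rack scene 0.75 [222.7 401.5] [0.6135 0.3771 0.    ]
tube_rack scene 0.54 [175.2 346.8] [0.3634 0.3293 0.    ]
dish top 0.69 [261.8 127.8] [0.3663 0.3242 0.    ]
dish scene 0.72 [175.6 347.3] [0.3659 0.3299 0.    ]
```

Run:
```python
import cv2
a=cv2.imread('pics/top0.png')
cv2.imwrite('pics/top0c.png',cv2.resize(a[110:235,250:375],(750,600)[::-1] if 0 else (600,600),interpolation=cv2.INTER_CUBIC))
cv2.imwrite('pics/top0d.png',cv2.resize(a[180:260,120:220],(800,600)[:1]+(600,) if 0 else (750,600),interpolation=cv2.INTER_CUBIC))
b=cv2.imread('pics/scene0.png')
cv2.imwrite('pics/scene0c.png',cv2.resize(b[170:295,140:290],(720,600),interpolation=cv2.INTER_CUBIC))
```

```text
(no output)
```

View pics/top0.png

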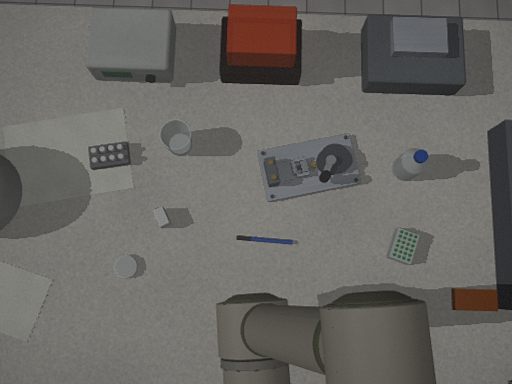

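View pics/top0c.png

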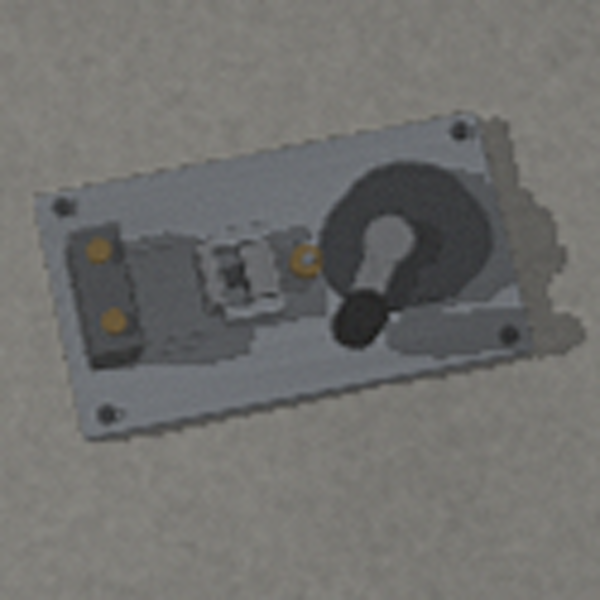

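View pics/scene0c.png

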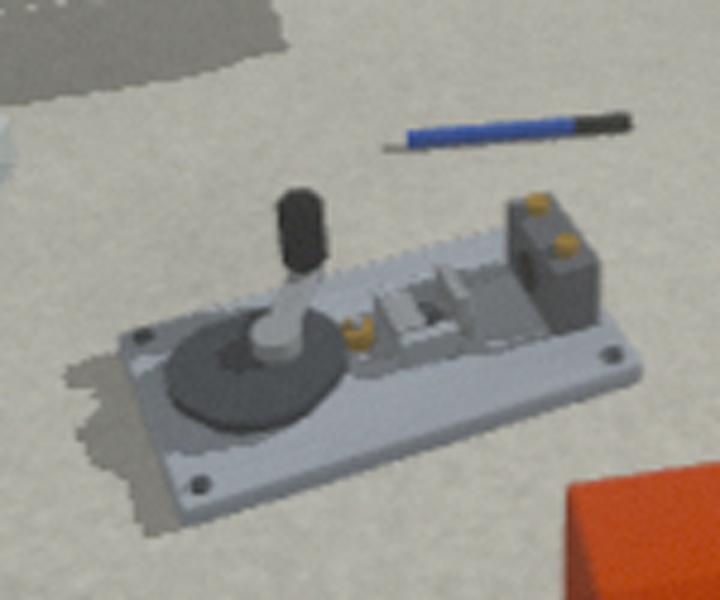

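View pics/top0d.png

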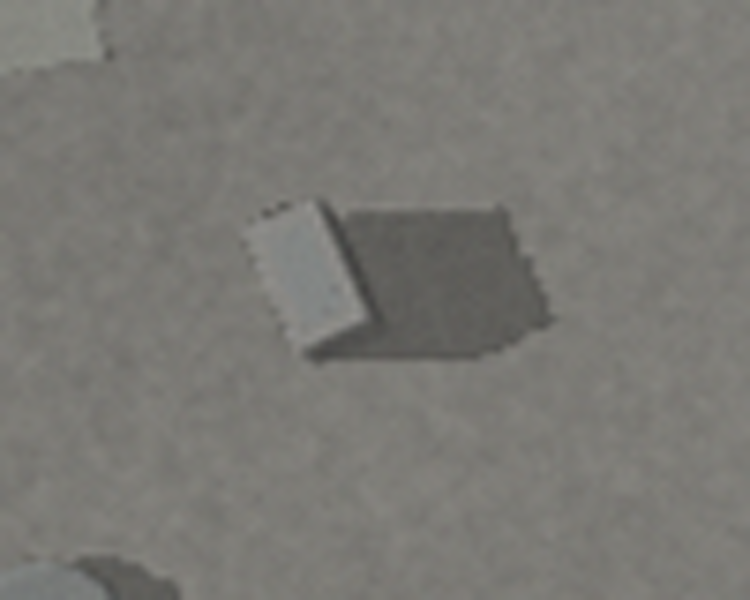

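View pics/scene0.png

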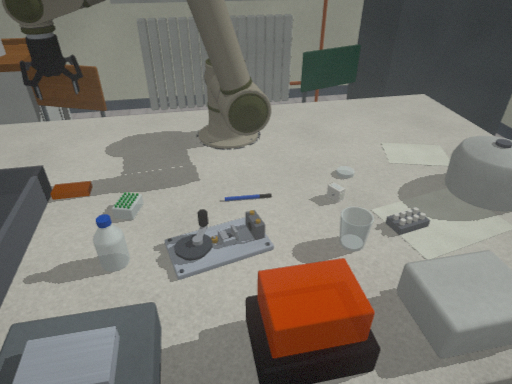

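Run:
```python
from h import *
t=lambda x,y:(110+y/4.8,250+x/4.8)
s=lambda x,y:(170+y/4.8,140+x/4.8)
c=lambda x,y:(180+y/7.5,120+x/7.5)
S=[ray('top',*t(*p),.015)[:2] for p in [(63,207),(460,131),(509,335),(107,414)]]
print('screws top',np.round(S,4),np.mean(S,0).round(4))
print([np.linalg.norm(S[i]-S[i-1]).round(4) for i in range(4)])
y=(S[0]+S[3]-S[1]-S[2]);y/=np.linalg.norm(y);print('yaw y',np.degrees(np.arctan2(y[1],y[0])))
S2=[ray('scene',*s(*p),.015)[:2] for p in [(200,485),(143,336),(613,355)]]
print('scene: ',np.round(S2,4), 'far-right,near,..; centre', ((S2[1]+S2[2])/2).round(4))
yy=S2[2]-S2[0];print(np.degrees(np.arctan2(yy[1],yy[0])))
cen=np.mean(S,0); x=np.array([y[1],-y[0]])
for n,p,z in [('manifold pins',(98,249),.06),('pin',(114,320),.06),('shaft',(390,238),.066),('knobtop',(366,308),.086),('jawL',(200,240),.045),('roller',(306,262),.03)]:
    w=ray('top',*t(*p),z)[:2]-cen; print(n,(w@x).round(4),(w@y).round(4))
for n,p,z in [('shaft',(275,335),.05),('knobtop',(300,198),.086)]:
    w=ray('scene',*s(*p),z)[:2]; print('scene',n,w,w-cen)
C=[ray('top',*c(*p),.04)[:2] for p in [(245,225),(320,198),(370,318),(303,352)]]
print('cart',np.round(C,4),np.mean(C,0).round(4),[np.linalg.norm(C[i]-C[i-1]).round(4) for i in range(4)])
l=(C[2]+C[3]-C[0]-C[1]);print('long axis deg',np.degrees(np.arctan2(l[1],l[0])))
for cam in('top','scene'):
  for d in regions_of('cartridge_mid',cam)[:2]:
    print(cam,d['p'],d['rect'],d['region'].sum(), cv2.minAreaRect(np.argwhere(d['region'])[:,::-1].astype(np.float32)))
```

```text
screws top [[ 0.6403  0.0082]
 [ 0.6875 -0.1963]
 [ 0.5802 -0.2208]
 [ 0.533  -0.0167]] [ 0.6103 -0.1064]
[np.float64(0.1101), np.float64(0.2099), np.float64(0.11), np.float64(0.2095)]
yaw y 103.00614115790341
scene:  [[ 0.6882 -0.1961]
 [ 0.5812 -0.2209]
 [ 0.6405  0.008 ]] far-right,near,..; centre [ 0.6108 -0.1065]
103.16201124467993
manifold pins 0.0191 0.0961
pin -0.0174 0.0956
shaft -0.0047 -0.0453
knobtop -0.0406 -0.0218
jawL 0.0173 0.0437
roller -0.0008 -0.0086
scene shaft [ 0.63273008 -0.15545478] [ 0.02247355 -0.04906987]
scene knobtop [ 0.57586017 -0.13636894] [-0.03439637 -0.02998402]
cart [[0.487  0.2653]
 [0.4963 0.2424]
 [0.4588 0.2244]
 [0.4476 0.2446]] [0.4724 0.2442] [np.float64(0.0445), np.float64(0.0247), np.float64(0.0415), np.float64(0.0231)]
long axis deg -153.36408185556792
top 0.55 [153.4, 205.3, 171.7, 230.0] 278 ((160.9655303955078, 216.58621215820312), (21.534257888793945, 13.655871391296387), 66.80140686035156)
scene 0.59 [326.9, 178.8, 343.4, 198.9] 250 ((335.10003662109375, 191.3000030517578), (18.335756301879883, 15.652474403381348), 26.56505012512207)
```

```bash
cat >> h.py <<'E'
def boxpts(x,y,yaw,z0=0,a=.022,b=.013,h=.04):
    c,s=np.cos(yaw),np.sin(yaw)
    return [(x+c*i*a-s*j*b,y+s*i*a+c*j*b,z0+k*h) for k in(0,1) for i,j in((1,1),(1,-1),(-1,-1),(-1,1))]
def mask(cam,p,sc=4,**k):
    q=np.array([proj(cam,v)[::-1] for v in boxpts(*p,**k)]); h=cv2.convexHull(((q+.5)*sc).astype(np.float32)).astype(np.int32)
    m=np.zeros((384*sc,512*sc),np.uint8); cv2.fillConvexPoly(m,h,1); return cv2.resize(m.astype(np.float32),(512,384),interpolation=cv2.INTER_AREA)
E
python3 - <<'E'
from h import *
from scipy.optimize import minimize
tm={c:cv2.cvtColor(cv2.imread(f'pics/{c}0.png'),cv2.COLOR_BGR2RGB) for c in('top','scene')}
M={c:regions_of('cartridge_mid',c) for c in tm}
M={'top':M['top'][0]['region'],'scene':[d for d in M['scene'] if 320<d['rect'][0]<350][0]['region']}
def cost(p,cs=('top','scene')): return sum(np.abs(mask(c,p)-M[c]).sum() for c in cs)
for cs in(('top',),('scene',),('top','scene')):
  best=min((minimize(cost,[.472,.241,np.radians(a)],args=(cs,),method='Nelder-Mead',options=dict(initial_simplex=[[.472,.241,np.radians(a)],[.478,.241,np.radians(a)],[.472,.247,np.radians(a)],[.472,.241,np.radians(a+8)]])) for a in(15,27,40)),key=lambda r:r.fun)
  print(cs,best.x[:2].round(4),np.degrees(best.x[2]),best.fun,[M[c].sum() for c in cs])
p=best.x
for c,o,(x0,y0,x1,y1) in(('top','a',(135,195,195,240)),('scene','b',(305,170,365,215))):
    im=cv2.resize(tm[c][y0:y1,x0:x1,::-1],None,fx=13,fy=13,interpolation=cv2.INTER_CUBIC)
    q=[((proj(c,v)[::-1]+.5-(x0,y0))*13).astype(int) for v in boxpts(*p)]
    for i in range(4):
        for a,b in((i,(i+1)%4),(4+i,4+(i+1)%4),(i,i+4)): cv2.line(im,tuple(map(int,q[a])),tuple(map(int,q[b])),(0,0,255) if a>3 else (0,255,0),1)
    cv2.imwrite(f'pics/fit_{o}.png',im)
E
```

```text
('top',) [0.4746 0.2479] 26.174756070209455 23.25 [np.int64(278)]Traceback (most recent call last):
  File "<stdin>", line 8, in <module>
  File "<stdin>", line 8, in <genexpr>
    res = _minimize_neldermead(fun, x0, args, callback, bounds=bounds,
                               **options)
    fsim[j] = func(sim[j])
              ~~~~^^^^^^^^
    fx = function(np.copy(x), *(wrapper_args + args))
  File "<stdin>", line 6, in cost
  File "<stdin>", line 6, in <genexpr>
  File "h.py", line 17, in mask
    q=np.array([proj(cam,v)[::-1] for v in boxpts(*p,**k)]); h=cv2.convexHull(((q+.5)*sc).astype(np.float32)).astype(np.int32)
                ~~~~^^^^^^^
  File "h.py", line 11, in proj
    m=camera_model(cam); f=192/np.tan(np.radians(m['vfov']/2)); P=np.array(m['pose'])
ValueError: time passes only in moves, steps and waits
```

```bash
python3 -c "
import cv2,numpy as np
cv2.imwrite('pics/fit.png',cv2.resize(np.vstack([cv2.imread('pics/fit_a.png')[:560],cv2.imread('pics/fit_b.png')[:560]]),(420,600)))
cv2.imwrite('pics/fit2.png',np.hstack([cv2.resize(cv2.imread('pics/fit_%s.png'%k),None,fx=.5,fy=.5) for k in 'ab']))"
```

```text
[ WARN:0@0.014] global loadsave.cpp:275 findDecoder imread_('pics/fit_a.png'): can't open/read file: check file path/integrity
Traceback (most recent call last):
TypeError: 'NoneType' object is not subscriptable
```

Cache the camera models instead of calling repeatedly.

```bash
python3 - <<'E'
s=open('h.py').read()
s=s.replace("camera_model(cam); f","CM(cam); f").replace("def save","CMS={}\ndef CM(c):\n    if c not in CMS: CMS[c]=camera_model(c)\n    return CMS[c]\ndef save",1)
open('h.py','w').write(s)
E
python3 - <<'E'
from h import *
from scipy.optimize import minimize
tm={c:cv2.cvtColor(cv2.imread(f'pics/{c}0.png'),cv2.COLOR_BGR2RGB) for c in('top','scene')}
M={c:regions_of('cartridge_mid',c) for c in tm}
M={'top':M['top'][0]['region'],'scene':[d for d in M['scene'] if 320<d['rect'][0]<350][0]['region']}
np.savez('m.npz',**M)
def cost(p,cs=('top','scene')): return sum(np.abs(mask(c,p)-M[c]).sum() for c in cs)
for cs in(('top',),('scene',),('top','scene')):
  best=min((minimize(cost,[.472,.241,np.radians(a)],args=(cs,),method='Nelder-Mead',options=dict(initial_simplex=[[.472,.241,np.radians(a)],[.478,.241,np.radians(a)],[.472,.247,np.radians(a)],[.472,.241,np.radians(a+8)]])) for a in(15,27,40)),key=lambda r:r.fun)
  print(cs,best.x[:2].round(4),np.degrees(best.x[2]),best.fun,[M[c].sum() for c in cs])
p=best.x; o=[]
for c,(x0,y0,x1,y1) in(('top',(140,195,190,240)),('scene',(310,170,360,215))):
    im=cv2.resize(tm[c][y0:y1,x0:x1,::-1],None,fx=8,fy=8,interpolation=cv2.INTER_CUBIC)
    q=[((proj(c,v)[::-1]+.5-(x0,y0))*8).astype(int) for v in boxpts(*p)]
    for i in range(4):
        for a,b in((i,(i+1)%4),(4+i,4+(i+1)%4),(i,i+4)): cv2.line(im,tuple(map(int,q[a])),tuple(map(int,q[b])),(0,0,255) if a>3 else (0,255,0),1)
    o.append(im)
cv2.imwrite('pics/fit2.png',np.hstack(o)); print(get_obs()['clock'])
E
```

```text
('top',) [0.4746 0.2479] 26.174756070209455 23.25 [np.int64(278)]
('scene',) [0.4686 0.2466] 12.748517474188105 36.3125 [np.int64(250)]
('top', 'scene') [0.4738 0.2473] 24.828616411454348 84.5 [np.int64(278), np.int64(250)]
1.5
```

View pics/fit2.png

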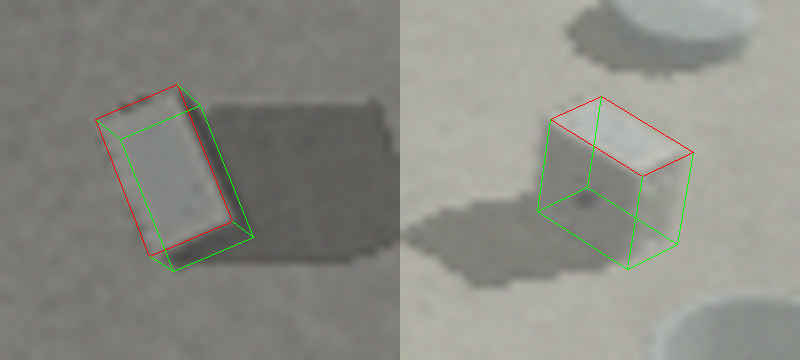

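```bash
python3 -m jog '[[[-0.2,0.18,0,0,-0.17,0,0.5],[-0.4,0.36,0,0,-0.34,0,0.5],[-0.6,0.54,0,0,-0.51,0,0.5],[-0.8,0.7,0.86,0,-0.68,0,0.5],[-1,0,0.86,0,-0.85,0,0.5]]]' 2>&1 | tail -5
```

```text
clock: 2.12
tcp_pos: [0.2145, -0.346, 0.1835]
tcp_rot: [-89.6, 0.2, -20.5]
wrist_force: [1.2, -0.9, 0.9]
grip_width: 0.0641
```

```bash
python3 -m jog '[[[0,-0.1,0.4,0,-0.17,0,0.5],[0,-0.2,0.8,0,-0.34,0,0.5],[0.1,-0.2,1,0,-0.51,0,0.5],[0.2,-0.2,1,0,-0.68,0,0.5],[0.2,-0.2,1,0,-0.775,0,0.5]]]' 2>&1 | tail -5
python3 - <<'E'
from h import *
s=get_obs();p=s['tcp_pos'];y=np.radians(s['tcp_rot'][2]);d=np.array([.4735,.2455])-p[:2]
print(s['tcp_rot'],d@[np.cos(y),np.sin(y)]/.15,d@[-np.sin(y),np.cos(y)]/.15)
E
```

```text
clock: 2.75
tcp_pos: [0.2961, -0.2189, 0.2157]
tcp_rot: [-90.0, -0.0, 26.0]
wrist_force: [-0.9, -0.3, 0.2]
grip_width: 0.0643
[-9.00302165e+01 -7.84311349e-03  2.59808521e+01] 2.419579418743065 2.265072263271046
```

```bash
python3 -m jog '[[[0.3,0,0.3,0,0,0,0.5],[0.6,0,0.6,0,0,0,0.5],[0.9,0,0.9,0,0,0,0.5],[1,0,1,0,0,0,0.5]]]' 2>&1 | tail -5
python3 -m jog '[[[0.3,0,0.3,0,0,0,0.5],[0.6,0,0.6,0,0,0,0.5],[0.9,0,0.9,0,0,0,0.5],[1,0,1,0,0,0,0.5]]]' 2>&1 | tail -5
python3 - <<'E'
from h import *
s=get_obs();p=s['tcp_pos'];y=np.radians(s['tcp_rot'][2]);d=np.array([.4735,.2455])-p[:2]
print(s['tcp_rot'],d@[np.cos(y),np.sin(y)]/.15,d@[-np.sin(y),np.cos(y)]/.15,(p[2]-.01)/.15)
E
```

```text
clock: 3.25
tcp_pos: [0.3659, -0.0163, 0.2158]
tcp_rot: [-90.0, -0.0, 25.8]
wrist_force: [-0.4, -0.2, 0.3]
grip_width: 0.0642
clock: 3.75
tcp_pos: [0.4361, 0.184, 0.2154]
tcp_rot: [-90.0, -0.0, 25.8]
wrist_force: [0.5, -0.4, -0.3]
grip_width: 0.0641
[-8.99870506e+01 -6.01289049e-03  2.58297743e+01] 0.402712911259673 0.2604082634100633 1.369270328278285
```

```bash
python3 -m jog '[[[0.4,0,0.26,0,0,0,0.5],[0.4,0.3,0.26,0,0,0,0.5],[0.4,0.6,0.26,0,0,0,0.5],[0.4,0.97,0.26,0,0,0,0.5],[0.4,0.97,0.26,0,0,0,0.5]]]' 2>&1 | tail -5
python3 - <<'E'
from h import *
a=save('t1','top')[190:250,130:200];b=save('s1','scene')[140:220,295:375]
cv2.imwrite('pics/c1.png',np.hstack([cv2.resize(a,(400,343),interpolation=2),cv2.resize(b,(343,343),interpolation=2)])[:,:,::-1])
E
```

```text
clock: 4.38
tcp_pos: [0.4711, 0.2418, 0.0674]
tcp_rot: [-89.9, 0.4, 25.7]
wrist_force: [0.6, -0.1, 0.5]
grip_width: 0.0639
```

View pics/c1.png

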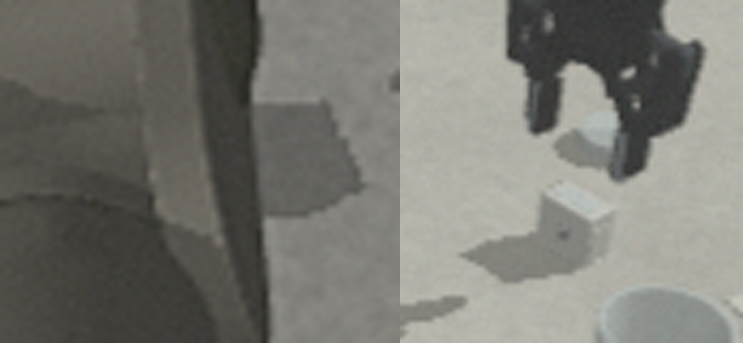

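Run:
```python
from h import *
s=get_obs();p=s['tcp_pos'];print(p,s['clock'])
for z in(0,.008):
    q=p+[0,0,z];print(proj('scene',q), ray('scene',175.9,337.5,q[2]))
```

```text
[0.47399338 0.24259493 0.07173528] 4.475
[177.20340709 337.12257672] [0.46776823 0.24620349 0.07173528]
[174.75780683 337.49949392] [0.47959917 0.24034837 0.07973528]
```

```bash
python3 -m jog '[[[0,0,0.02,0,0,0,0.5],[0,0.2,0.02,0,0,0,0.5],[0,0.4,0.02,0,0,0,0.5],[0,0.4,0.02,0,0,0,0.5]]]' 30 2>&1 | tail -5
python3 - <<'E'
from h import *
b=save('s2','scene')[140:220,295:375];print(get_obs()['tcp_pos'])
cv2.imwrite('pics/c2.png',cv2.resize(b,(500,500),interpolation=2)[:,:,::-1])
E
```

```text
clock: 4.97
tcp_pos: [0.4715, 0.2451, 0.0101]
tcp_rot: [-90.0, 0.1, 25.7]
wrist_force: [-0.8, -0.7, 0.6]
grip_width: 0.064
[0.47236021 0.24535174 0.01133563]
```

View pics/c2.png

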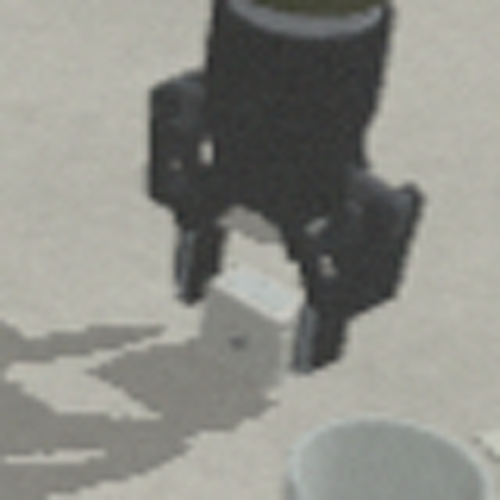

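```bash
python3 -m jog '[[[0,0,0,0,0,0,-0.3],[0,0,0,0,0,0,-0.3],[0,0,0,0,0,0,-0.3],[0,0,0,0,0,0,-0.3]]]' 30 2>&1 | tail -5
python3 -m jog '[[[0,0,0,0,0,0,-0.3],[0,-0.1,0,0,0,0,-0.3],[0,-0.4,0,0,0,0,-0.3],[0,-0.7,0,0,0,0,-0.3],[0,-0.7,0,0,0,0,-0.3]]]' 2>&1 | tail -5
python3 - <<'E'
from h import *
b=save('s3','scene')[110:210,280:380];print(get_obs()['tcp_pos'])
cv2.imwrite('pics/c3.png',cv2.resize(b,(600,600),interpolation=2)[:,:,::-1])
E
```

```text
clock: 5.52
tcp_pos: [0.4729, 0.2455, 0.0121]
tcp_rot: [-90.0, -0.2, 25.7]
wrist_force: [-1.4, -0.3, 6.5]
grip_width: 0.0438
clock: 6.15
tcp_pos: [0.4736, 0.2456, 0.1197]
tcp_rot: [-90.1, -0.5, 25.7]
wrist_force: [0.5, -0.5, -1.7]
grip_width: 0.0437
[0.47251202 0.24528477 0.11738586]
```

View pics/c3.png

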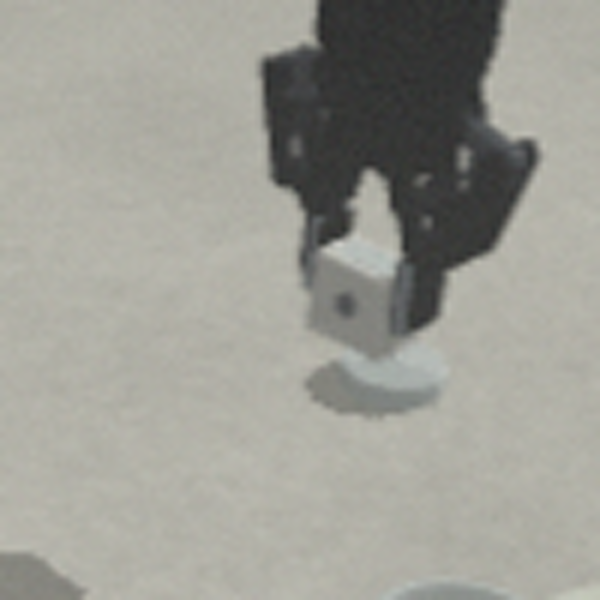

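```bash
python3 -m jog '[[[0,0,-0.3,0,0,0,-0.3],[0,0,-0.6,0,0,0,-0.3],[-0.05,0,-0.9,0,0,0,-0.3],[-0.05,0,-1,0,0,0,-0.3]]]' 2>&1 | tail -5
python3 -m jog '[[[0,0,-0.3,0,0.1,0,-0.3],[0,0,-0.6,0,0.2,0,-0.3],[-0.04,0,-0.9,0,0.21,0,-0.3],[-0.04,0,-1,0,0.21,0,-0.3],[-0.04,0,-1,0,0.21,0,-0.3]]]' 2>&1 | tail -5
python3 - <<'E'
from h import *
b=save('s4','scene');a=save('t4','top')
s=get_obs();p=s['tcp_pos'];y=np.radians(s['tcp_rot'][2]);d=np.array([.5953,-.0411])-p[:2]
print(p,s['tcp_rot'],d@[np.cos(y),np.sin(y)]/.15,d@[-np.sin(y),np.cos(y)]/.15)
cv2.imwrite('pics/c4.png',cv2.resize(b[130:280,150:320],(680,600),interpolation=2)[:,:,::-1])
cv2.imwrite('pics/c4t.png',cv2.resize(a[100:250,220:390],(680,600),interpolation=2)[:,:,::-1])
E
```

```text
clock: 6.7
tcp_pos: [0.53, 0.1046, 0.1144]
tcp_rot: [-90.0, 0.1, 25.5]
wrist_force: [-0.9, 0.5, -1.6]
grip_width: 0.0438
clock: 7.32
tcp_pos: [0.5893, -0.031, 0.1146]
tcp_rot: [-90.0, 0.0, 13.0]
wrist_force: [0.6, 1.4, -1.0]
grip_width: 0.0435
[ 0.5890582  -0.0297804   0.11482658] [-8.99579706e+01  4.42845700e-02  1.31233755e+01] 0.023391222669351085 -0.08294105524250521
```

View pics/c4.png

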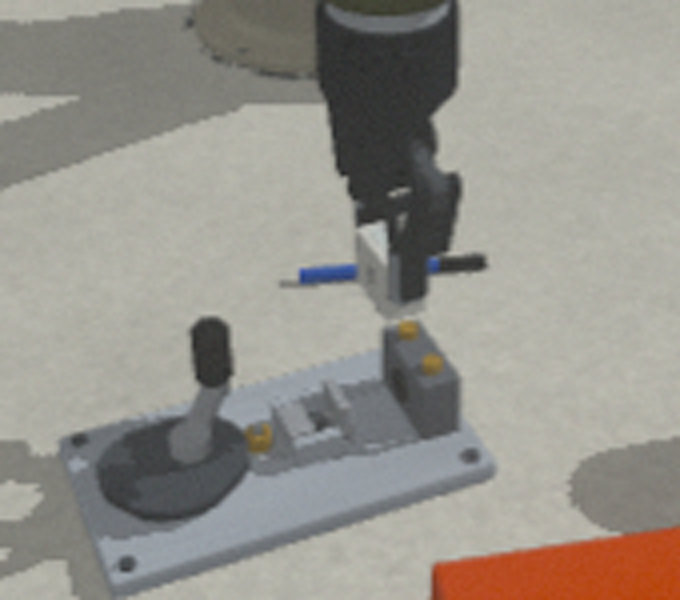

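View pics/c4t.png

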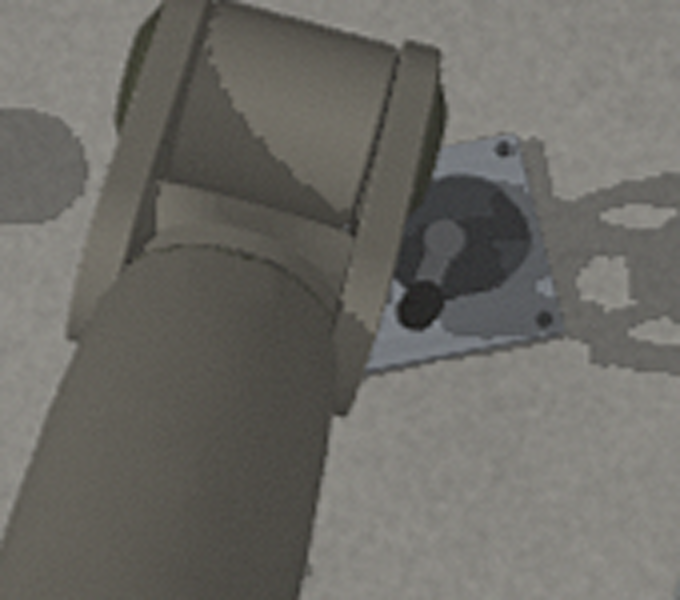

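```bash
python3 -m jog '[[[0.023,0,-0.09,0,0,0,-0.3],[0.023,0,-0.09,0,0,0,-0.3],[0.023,0.25,-0.09,0,0,0,-0.3],[0.023,0.25,-0.09,0,0,0,-0.3]]]' 2>&1 | tail -5
python3 - <<'E'
from h import *
b=save('s5','scene')
s=get_obs();p=s['tcp_pos'];y=np.radians(s['tcp_rot'][2]);d=np.array([.5953,-.0411])-p[:2]
print(p,s['tcp_rot'],d@[np.cos(y),np.sin(y)],d@[-np.sin(y),np.cos(y)])
x0,y0=190,140;k=6
im=cv2.resize(b[y0:y0+100,x0:x0+120],(720,600),interpolation=2)[:,:,::-1].copy()
q=[((proj('scene',v)[::-1]+.5-(x0,y0))*k).astype(int) for v in boxpts(p[0],p[1],y,z0=p[2]-.011)]
for i in range(4):
    for a,c in((i,(i+1)%4),(4+i,4+(i+1)%4),(i,i+4)): cv2.line(im,tuple(map(int,q[a])),tuple(map(int,q[c])),(0,0,255),1)
cv2.imwrite('pics/c5.png',im)
E
```

```text
clock: 7.92
tcp_pos: [0.5944, -0.043, 0.0755]
tcp_rot: [-89.9, 0.3, 13.1]
wrist_force: [0.3, 0.2, -0.1]
grip_width: 0.0437
[ 0.59553279 -0.04328332  0.07735252] [-89.946663     0.09212069  13.06189456] 0.0002666701281810996 0.002179440316058585
```

View pics/c5.png

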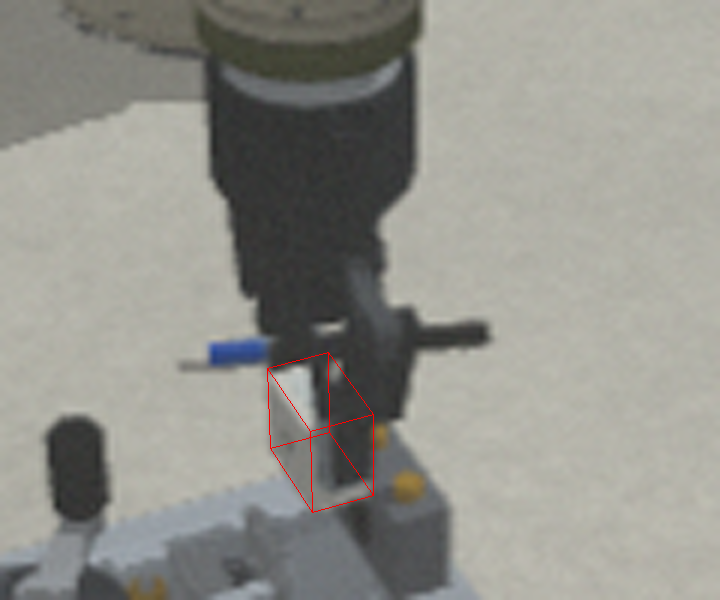

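```bash
python3 -m jog '[[[0,0.1,0,0,0,0,-0.3],[0,0.2,0,0,0,0,-0.3],[0,0.28,0,0,0,0,-0.3],[0,0.32,0,0,0,0,-0.3],[0,0.32,0,0,0,0,-0.3]]]' 2>&1 | tail -5
python3 - <<'E'
from h import *
b=save('s6','scene')
s=get_obs();p=s['tcp_pos'];print(p,s['wrist_force'])
cv2.imwrite('pics/c6.png',cv2.resize(b[160:260,190:310],(720,600),interpolation=2)[:,:,::-1])
E
```

```text
clock: 8.6
tcp_pos: [0.5958, -0.0436, 0.0292]
tcp_rot: [-90.0, 0.0, 13.1]
wrist_force: [0.2, -0.6, -1.4]
grip_width: 0.0436
[ 0.59607881 -0.04360982  0.02968936] [ 0.15180046 -0.03330422 -1.00132024]
```

View pics/c6.png

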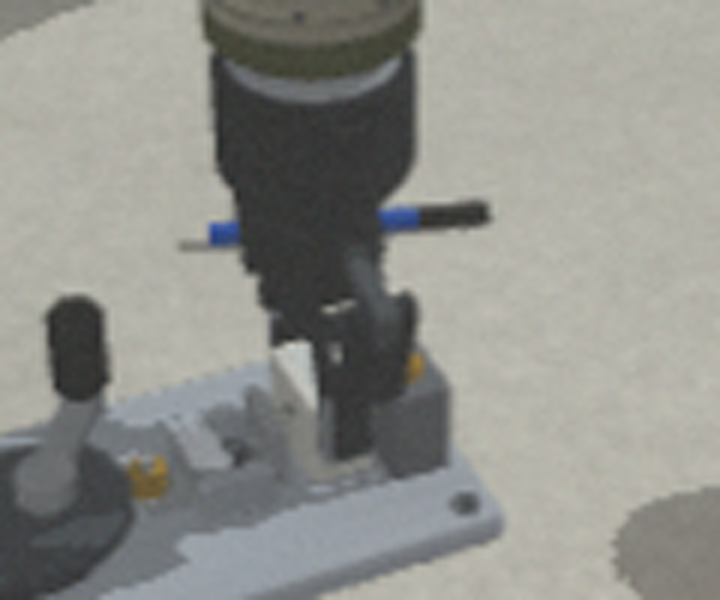

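Cartridge sits between jaw and manifold, ~3 mm off the floor. Lower in small steps to contact.

```bash
python3 -m jog '[[[0,0.01,0,0,0,0,-0.3],[0,0.018,0,0,0,0,-0.3],[0,0.018,0,0,0,0,-0.3]]]' 2>&1 | tail -5
```

```text
clock: 9.02
tcp_pos: [0.5961, -0.0436, 0.0271]
tcp_rot: [-90.0, -0.0, 13.1]
wrist_force: [-0.7, -0.1, 0.4]
grip_width: 0.0435
```

```bash
python3 -m jog '[[[0,0.005,0,0,0,0,-0.3],[0,0.008,0,0,0,0,-0.3],[0,0.008,0,0,0,0,-0.3]]]' 2>&1 | tail -5
```

```text
clock: 9.4
tcp_pos: [0.5961, -0.0436, 0.0271]
tcp_rot: [-90.0, -0.0, 13.1]
wrist_force: [-4.6, 1.6, 11.6]
grip_width: 0.043
```

```bash
python3 -m jog '[[[0,-0.005,0,0,0,0,0.0],[0,-0.005,0,0,0,0,0.0],[0,-0.005,0,0,0,0,0.3],[0,-0.005,0,0,0,0,0.3],[0,-0.005,0,0,0,0,0.3]]]' 2>&1 | tail -5
python3 -m jog '[[[0,-0.1,0,0,0,0,0.3],[0,-0.3,0,0,0,0,0.3],[0,-0.6,0,0,0,0,0.3],[0,-0.6,0,0,0,0,0.3]]]' 2>&1 | tail -5
python3 - <<'E'
from h import *
b=save('s7','scene')
s=get_obs();p=s['tcp_pos'];print(p,s['wrist_force'])
cv2.imwrite('pics/c7.png',cv2.resize(b[160:260,190:310],(720,600),interpolation=2)[:,:,::-1])
E
```

```text
clock: 10.02
tcp_pos: [0.5959, -0.0436, 0.0262]
tcp_rot: [-90.0, 0.0, 13.1]
wrist_force: [-0.9, -0.1, -0.3]
grip_width: 0.0552
clock: 10.52
tcp_pos: [0.5977, -0.044, 0.1209]
tcp_rot: [-90.2, -0.4, 13.1]
wrist_force: [0.2, -0.1, 0.1]
grip_width: 0.0553
[ 0.5966591  -0.04373721  0.11851679] [-0.2848593  -0.17816108 -0.47899841]
```

View pics/c7.png

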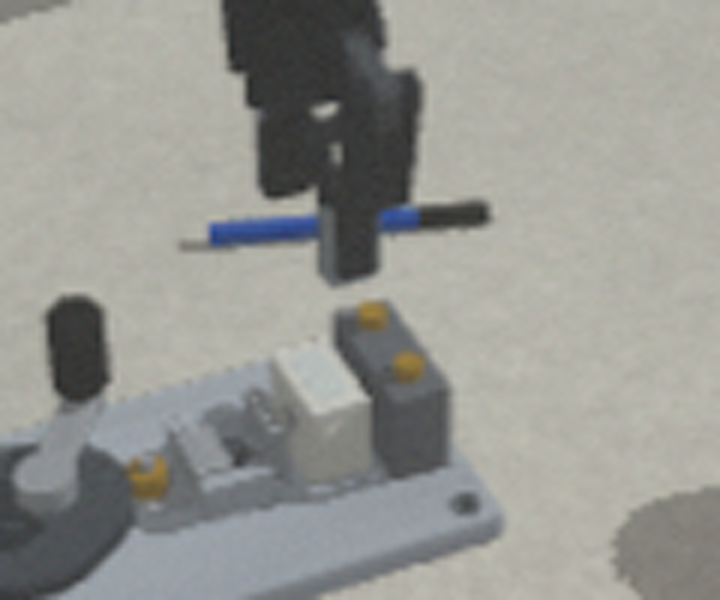

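```bash
python3 -m jog '[[[-0.1,0,-0.2,0,0.15,0,0.3],[-0.2,0,-0.4,0,0.3,0,0.3],[-0.278,0,-0.57,0,0.37,0,0.3],[-0.278,0,-0.57,0,0.37,0,0.3]]]' 2>&1 | tail -5
python3 - <<'E'
from h import *
b=save('s8','scene')
s=get_obs();p=s['tcp_pos'];y=np.radians(s['tcp_rot'][2]);d=np.array([.5755,-.1363])-p[:2]
print(p,s['tcp_rot'],d@[np.cos(y),np.sin(y)]/.15,d@[-np.sin(y),np.cos(y)]/.15)
cv2.imwrite('pics/c8.png',cv2.resize(b[150:250,150:270],(720,600),interpolation=2)[:,:,::-1])
E
```

```text
clock: 11.08
tcp_pos: [0.5739, -0.1376, 0.1156]
tcp_rot: [-90.0, 0.1, -9.3]
wrist_force: [-0.6, 0.4, -0.0]
grip_width: 0.0555
[ 0.57416992 -0.13638373  0.11570034] [-8.99619394e+01  8.34650329e-02 -9.16833902e+00] 0.008664984216223644 0.001963926533922978
```

View pics/c8.png

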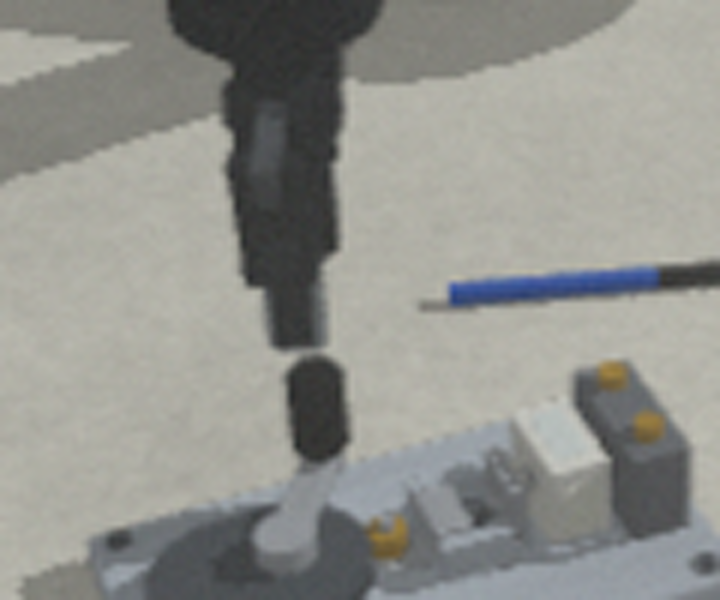

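Run:
```python
from h import *
p=np.array([.5742,-.1364,.1157]);y=np.radians(-9.2)
for z in(.116,.120,.124):
  for o in(.028,.038): print(z,o,(proj('scene',[p[0]+o*np.cos(y),p[1]+o*np.sin(y),z])-[150,150])*6)
b=cv2.imread('pics/s7.png')
t=cv2.imread('pics/s8.png');cv2.imwrite('pics/c8b.png',cv2.resize(t[190:225,180:225],None,fx=16,fy=16,interpolation=cv2.INTER_CUBIC))
```

```text
0.116 0.028 [347.14959558 302.07124466]
0.116 0.038 [363.44373953 299.70896404]
0.12 0.028 [338.61172664 301.19149471]
0.12 0.038 [354.86452466 298.81364091]
0.124 0.028 [330.02640718 300.30685542]
0.124 0.038 [346.23714248 297.91329105]
```

View pics/c8b.png

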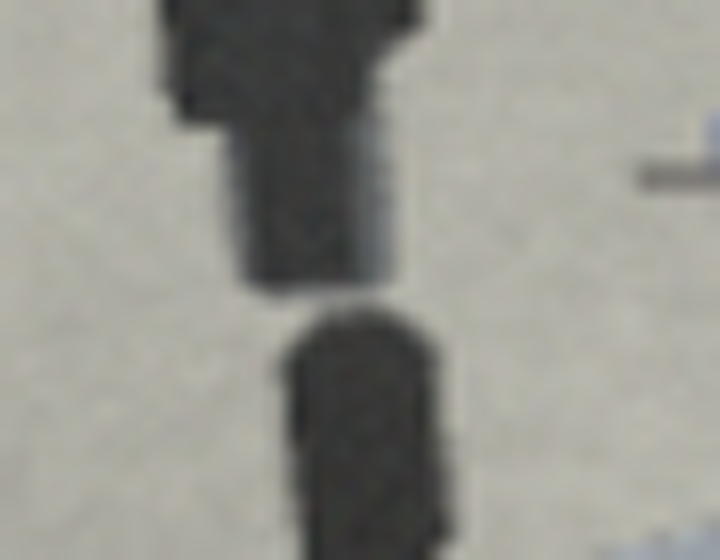

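```bash
python3 -m jog '[[[0.009,0.15,0,0,0,0,0.3],[0.009,0.3,0,0,0,0,0.3],[0.009,0.41,0,0,0,0,0.3],[0.009,0.41,0,0,0,0,0.3]]]' 40 2>&1 | tail -5
python3 -m jog '[[[0,0,0,0,0,0,0],[0,0,0,0,0,0,-0.3],[0,0,0,0,0,0,-0.6],[0,0,0,0,0,0,-0.6],[0,0,0,0,0,0,-0.6]]]' 40 2>&1 | tail -5
python3 - <<'E'
from h import *
b=save('s9','scene')
s=get_obs();p=s['tcp_pos'];print(p,s['tcp_rot'],s['wrist_force'],s['grip_width'])
cv2.imwrite('pics/c9.png',cv2.resize(b[150:250,150:270],(720,600),interpolation=2)[:,:,::-1])
E
```

```text
clock: 11.62
tcp_pos: [0.5755, -0.1356, 0.0538]
tcp_rot: [-90.0, 0.1, -9.1]
wrist_force: [-0.9, 0.3, 1.0]
grip_width: 0.0554
clock: 12.25
tcp_pos: [0.5756, -0.1363, 0.0559]
tcp_rot: [-90.0, 0.0, -9.1]
wrist_force: [-5.3, 1.2, 7.5]
grip_width: 0.0227
[ 0.5756255  -0.13634624  0.05588818] [-8.99963256e+01  3.93642196e-02 -9.14167156e+00] [-4.75502323  1.72256797  7.29762025] 0.022606190965533936
```

View pics/c9.png

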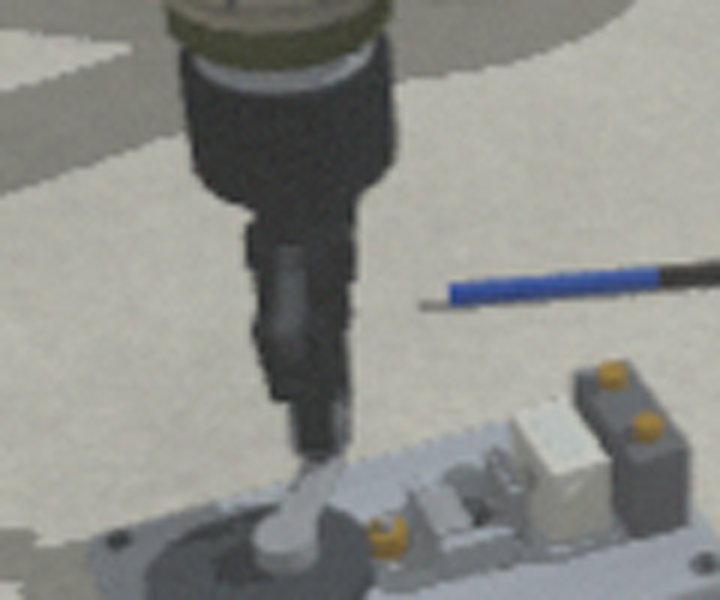

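```bash
cat > tab.py <<'E'
import numpy as np,sys
a0=np.radians(float(sys.argv[1])) # alpha (deg) at call start
for st in map(float,sys.argv[2:]):
    print(st,[[round((np.cos(a0+k*st)-np.cos(a0))/3,3),round((np.sin(a0+k*st)-np.sin(a0))/3,3)] for k in range(1,6)])
E
python3 tab.py 167 0.1 0.16; python3 tab.py 195.65 .16;python3 tab.py 212.8 .16
```

```text
0.1 [[np.float64(-0.006), np.float64(-0.033)], [np.float64(-0.008), np.float64(-0.066)], [np.float64(-0.008), np.float64(-0.099)], [np.float64(-0.004), np.float64(-0.132)], [np.float64(0.004), np.float64(-0.165)]]
0.16 [[np.float64(-0.008), np.float64(-0.053)], [np.float64(-0.007), np.float64(-0.106)], [np.float64(0.002), np.float64(-0.158)], [np.float64(0.019), np.float64(-0.209)], [np.float64(0.045), np.float64(-0.256)]]
0.16 [[np.float64(0.018), np.float64(-0.05)], [np.float64(0.045), np.float64(-0.096)], [np.float64(0.078), np.float64(-0.138)], [np.float64(0.117), np.float64(-0.174)], [np.float64(0.162), np.float64(-0.203)]]
0.16 [[np.float64(0.032), np.float64(-0.042)], [np.float64(0.071), np.float64(-0.079)], [np.float64(0.115), np.float64(-0.109)], [np.float64(0.163), np.float64(-0.132)], [np.float64(0.215), np.float64(-0.146)]]
```

```bash
cat > st.py <<'E'
from h import *
s=get_obs();p=s['tcp_pos'];d=p[:2]-[.6218,-.1551];phi=np.arctan2(d[1],d[0])%(2*np.pi);f=s['wrist_force']
t=np.array([-np.sin(phi),np.cos(phi)]);r=np.array([np.cos(phi),np.sin(phi)])
print('t',s['clock'],'crank',round(phi-np.radians(13.1)-2.5,3),'alpha',np.degrees(phi).round(1)+9.1,'r',np.linalg.norm(d).round(4),'z',p[2].round(4),'Ft',(f[:2]@t).round(1),'Fr',(f[:2]@r).round(1),'Fz',f[2].round(1),'w',s['grip_width'].round(4))
E
python3 -m jog '[[[-0.006,-0.005,-0.033,0,0,0,-0.6],[-0.008,-0.01,-0.066,0,0,0,-0.6],[-0.008,-0.01,-0.099,0,0,0,-0.6],[-0.004,-0.01,-0.132,0,0,0,-0.6],[0.004,-0.01,-0.165,0,0,0,-0.6]]]' 40 >/dev/null; python3 st.py
```

```text
Traceback (most recent call last):
  File "st.py", line 4, in <module>
    print('t',s['clock'],'crank',round(phi-np.radians(13.1)-2.5,3),'alpha',np.degrees(phi).round(1)+9.1,'r',np.linalg.norm(d).round(4),'z',p[2].round(4),'Ft',(f[:2]@t).round(1),'Fr',(f[:2]@r).round(1),'Fz',f[2].round(1),'w',s['grip_width'].round(4))
                                                                                                                                                                                                                                ^^^^^^^^^^^^^^^^^^^^^
AttributeError: 'float' object has no attribute 'round'
```

```bash
sed -i "s/s\['grip_width'\].round(4)/round(float(s['grip_width']),4)/" st.py; python3 st.py; python3 tab.py 195.65 .12
```

```text
t 12.925 crank 0.539 alpha 196.29999999999998 r 0.0498 z 0.0561 Ft -2.4 Fr 0.0 Fz -5.7 w 0.023
0.12 [[np.float64(0.013), np.float64(-0.038)], [np.float64(0.031), np.float64(-0.074)], [np.float64(0.052), np.float64(-0.107)], [np.float64(0.078), np.float64(-0.138)], [np.float64(0.107), np.float64(-0.166)]]
```

```bash
python3 -m jog '[[[0.013,0,-0.038,0,0,0,-0.6],[0.031,0,-0.074,0,0,0,-0.6],[0.052,0,-0.107,0,0,0,-0.6],[0.078,0,-0.138,0,0,0,-0.6],[0.107,0,-0.166,0,0,0,-0.6]]]' >/dev/null; python3 st.py; python3 tab.py 230 .1
```

```text
t 13.55 crank 1.141 alpha 230.79999999999998 r 0.0498 z 0.0561 Ft -2.3 Fr -4.1 Fz -8.0 w 0.0227
0.1 [[np.float64(0.027), np.float64(-0.02)], [np.float64(0.055), np.float64(-0.037)], [np.float64(0.085), np.float64(-0.052)], [np.float64(0.116), np.float64(-0.063)], [np.float64(0.149), np.float64(-0.071)]]
```

```bash
python3 -m jog '[[[0.027,0,-0.02,0,0,0,-0.6],[0.055,0,-0.037,0,0,0,-0.6],[0.085,0,-0.052,0,0,0,-0.6],[0.116,0,-0.063,0,0,0,-0.6],[0.149,0,-0.071,0,0,0,-0.6]]]' >/dev/null; python3 st.py; python3 tab.py 258.7 .04 .05
```

```text
t 14.175 crank 1.636 alpha 259.2 r 0.0498 z 0.0561 Ft -4.5 Fr -4.4 Fz -9.5 w 0.0229
0.04 [[np.float64(0.013), np.float64(-0.002)], [np.float64(0.026), np.float64(-0.004)], [np.float64(0.04), np.float64(-0.005)], [np.float64(0.053), np.float64(-0.006)], [np.float64(0.066), np.float64(-0.006)]]
0.05 [[np.float64(0.016), np.float64(-0.003)], [np.float64(0.033), np.float64(-0.005)], [np.float64(0.05), np.float64(-0.006)], [np.float64(0.066), np.float64(-0.006)], [np.float64(0.083), np.float64(-0.006)]]
```

```bash
python3 -m jog '[[[0.013,0,-0.002,0,0,0,-0.6],[0.026,0,-0.004,0,0,0,-0.6],[0.026,0,-0.004,0,0,0,-0.6]]]' >/dev/null; python3 st.py
python3 -m jog '[[[0.013,0,-0.001,0,0,0,-0.6],[0.0265,0,-0.002,0,0,0,-0.6],[0.0265,0,-0.002,0,0,0,-0.6]]]' >/dev/null; python3 st.py
```

```text
t 14.55 crank 1.717 alpha 263.8 r 0.0498 z 0.0561 Ft -1.5 Fr -4.8 Fz -10.7 w 0.0229
t 14.925 crank 1.795 alpha 268.3 r 0.0499 z 0.0561 Ft -3.4 Fr -4.9 Fz -11.2 w 0.023
```

```bash
sed -i "s/^s=get_obs()/F=[]\nfor i in range(3):\n    s=get_obs();F.append(s['wrist_force'])\n    if i<2: capture('scene')\ns=get_obs()/; s/f=s\['wrist_force'\]/f=np.mean(F,0)/" st.py
python3 -m jog '[[[0.013,0,0.0,0,0,0,-0.6],[0.0265,0,0,0,0,0,-0.6],[0.0265,0,0,0,0,0,-0.6]]]' >/dev/null; python3 st.py
```

```text
t 15.4 crank 1.873 alpha 272.8 r 0.0499 z 0.0561 Ft -1.8 Fr -5.1 Fz -9.8 w 0.0229
```

Run:
```python
from h import *
b=save('s10','scene')
cv2.imwrite('pics/c10.png',cv2.resize(b[170:270,160:280],(720,600),interpolation=2)[:,:,::-1])
```

```text
(no output)
```

View pics/c10.png

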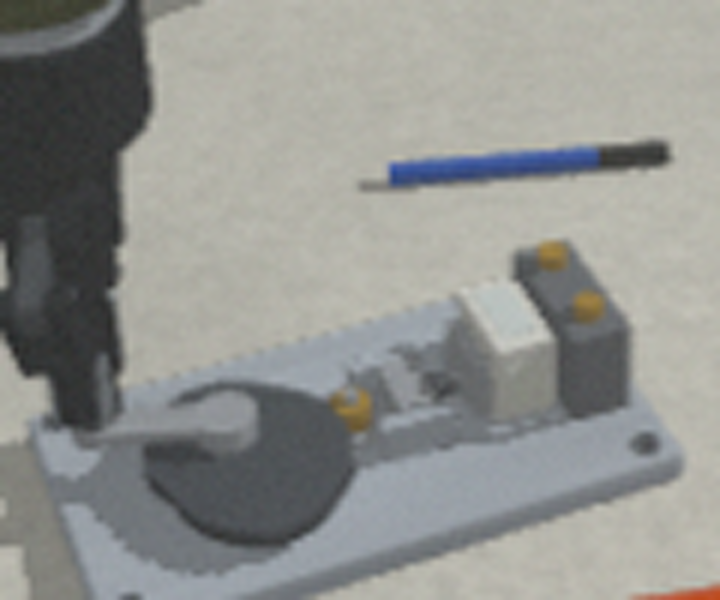

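```bash
python3 -m jog '[[[0.013,0,0.0015,0,0,0,-0.6],[0.0265,0,0.003,0,0,0,-0.6],[0.0265,0,0.003,0,0,0,-0.6]]]' >/dev/null; python3 st.py
python3 -m jog '[[[0.013,0,0.0025,0,0,0,-0.6],[0.026,0,0.005,0,0,0,-0.6],[0.026,0,0.005,0,0,0,-0.6]]]' >/dev/null; python3 st.py
```

```text
t 15.925 crank 1.952 alpha 277.3 r 0.0499 z 0.0561 Ft -2.1 Fr -4.6 Fz -10.2 w 0.0225
t 16.4 crank 2.031 alpha 281.8 r 0.0499 z 0.0561 Ft -2.6 Fr -4.8 Fz -10.2 w 0.0223
```

```bash
python3 -m jog '[[[0.013,0,0.003,0,0,0,-0.6],[0.026,0,0.0065,0,0,0,-0.6],[0.026,0,0.0065,0,0,0,-0.6]]]' >/dev/null; python3 st.py
python3 -m jog '[[[0.013,0,0.004,0,0,0,-0.6],[0.0255,0,0.0085,0,0,0,-0.6],[0.0255,0,0.0085,0,0,0,-0.6]]]' >/dev/null; python3 st.py
```

```text
t 16.875 crank 2.104 alpha 286.0 r 0.0499 z 0.0561 Ft -4.5 Fr -4.5 Fz -9.0 w 0.0228
t 17.35 crank 2.181 alpha 290.40000000000003 r 0.05 z 0.0561 Ft -5.2 Fr -5.0 Fz -9.1 w 0.0225
```

```bash
python3 -m jog '[[[0.0125,0,0.005,0,0,0,-0.6],[0.0246,0,0.0103,0,0,0,-0.6],[0.0246,0,0.0103,0,0,0,-0.6]]]' >/dev/null; python3 st.py
```

```text
t 17.825 crank 2.258 alpha 294.8 r 0.05 z 0.0561 Ft -5.1 Fr -4.8 Fz -8.2 w 0.0227
```

```bash
python3 -m jog '[[[0.012,0,0.006,0,0,0,-0.6],[0.0237,0,0.0122,0,0,0,-0.6],[0.0237,0,0.0122,0,0,0,-0.6]]]' >/dev/null; python3 st.py
```

```text
t 18.3 crank 2.335 alpha 299.20000000000005 r 0.05 z 0.0561 Ft -5.4 Fr -5.7 Fz -7.8 w 0.0228
```

```bash
python3 -m jog '[[[0.0115,0,0.007,0,0,0,-0.6],[0.0227,0,0.0141,0,0,0,-0.6],[0.0227,0,0.0141,0,0,0,-0.6]]]' >/dev/null; python3 st.py
```

```text
t 18.775 crank 2.413 alpha 303.70000000000005 r 0.0501 z 0.0561 Ft -5.6 Fr -5.7 Fz -7.8 w 0.0226
```

```bash
python3 -m jog '[[[0.0108,0,0.008,0,0,0,-0.6],[0.0216,0,0.0157,0,0,0,-0.6],[0.0216,0,0.0157,0,0,0,-0.6]]]' >/dev/null; python3 st.py
```

```text
t 19.25 crank 2.511 alpha 309.3 r 0.0501 z 0.0561 Ft -0.7 Fr -4.8 Fz -9.7 w 0.023
```

```bash
python3 -m jog '[[[0.0125,0,0.011,0,0,0,-0.6],[0.0248,0,0.0223,0,0,0,-0.6],[0.0248,0,0.0223,0,0,0,-0.6]]]' >/dev/null; python3 st.py
```

```text
t 19.725 crank 2.609 alpha 314.90000000000003 r 0.0501 z 0.0561 Ft -0.6 Fr -5.6 Fz -9.4 w 0.0226
```

```bash
python3 -m jog '[[[0,0,0,0,0,0,-0.3],[0,0,0,0,0,0,0],[0,0,0,0,0,0,0.2],[0,0,0,0,0,0,0.2]]]' |tail -5; python3 st.py
python3 -m jog '[[[0,-0.1,0,0,0,0,0.2],[0,-0.3,0,0,0,0,0.2],[0,-0.6,0,0,0,0,0.2],[0,-1,0,0,0,0,0.2],[0,-1,0,0,0,0,0.2]]]'|tail -5
python3 - <<'E'
from h import *
b=save('s11','scene');a=save('t11','top')
cv2.imwrite('pics/c11.png',cv2.resize(b[170:270,160:280],(720,600),interpolation=2)[:,:,::-1])
cv2.imwrite('pics/c11t.png',a[:,:,::-1])
for q in('knob_mid',):
  for c in('scene','top'):
    for d in pinpoint(q,c)[:2]:
      w=ray(c,*d['position'],.066)[:2]; v=w-[.6218,-.1551]; print(c,d['p'],d['position'],w,np.linalg.norm(v),np.arctan2(v[1],v[0])%(2*np.pi)-np.radians(13.1)-2.5)
E
```

```text
clock: 20.23
tcp_pos: [0.6518, -0.1961, 0.0569]
tcp_rot: [-90.0, -0.1, -9.2]
wrist_force: [-0.0, 0.4, 0.8]
grip_width: 0.0513
t 20.325 crank 2.615 alpha 315.3 r 0.0506 z 0.0566 Ft 0.2 Fr 0.1 Fz -0.0 w 0.0512
clock: 20.95
tcp_pos: [0.6531, -0.1965, 0.2134]
tcp_rot: [-90.2, -0.6, -9.1]
wrist_force: [0.4, -1.0, -0.9]
grip_width: 0.0511
scene 0.7 [243.2, 177.9] [ 0.6536621  -0.19753967] 0.05306900787857868 2.627739616886445
```

View pics/c11.png

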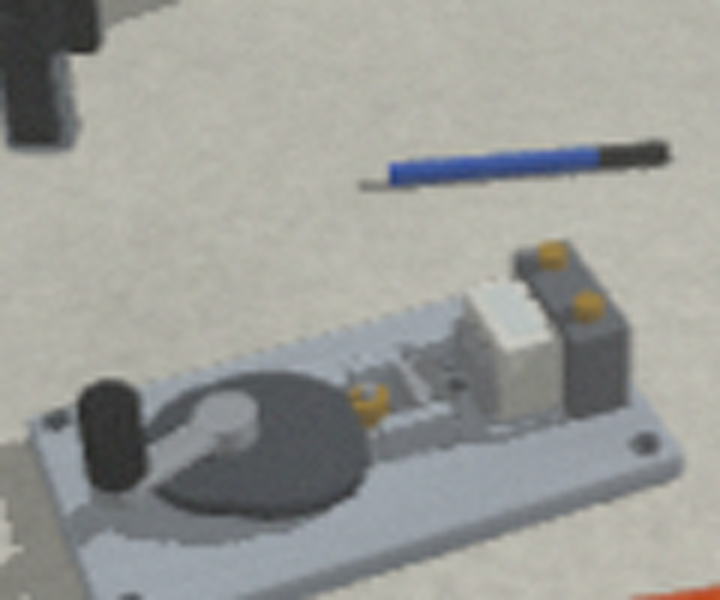

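View pics/c11t.png

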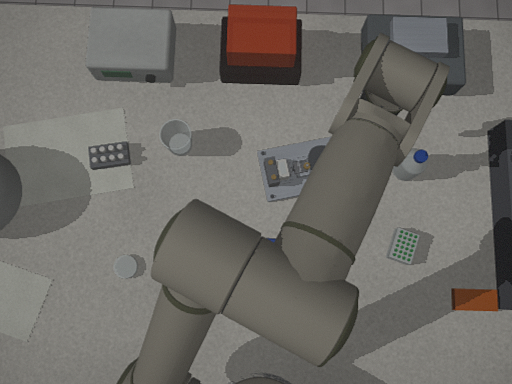

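```bash
python3 -c "
from bench import *
print(get_obs()['clock'],get_obs()['wrist_force']); print(finish_job())"
```

```text
21.15 [ 0.26901242 -0.04238933  0.25026297]
the job is handed in; nothing more can be done
None
```

The cartridge is clamped against the manifold with the crank resting on the dwell, and I handed the job in at about 21 s of the 64 s allowed.

- **Placing:** I gripped the cartridge across its 44 mm side and set it upright in the nest. I stopped lowering at floor contact, with about 12 N on the wrist.
- **Cranking:** The knob's force rose to about 4.5–5.6 N from 2.10 rad, where the jaw met the cartridge. It fell to 0.7 N at 2.51 rad. I went on to about 2.61 rad, still at about 0.6 N, so the crank is well inside the 0.3 rad flat and short of the shoulder. Then I released the knob and raised the hand clear.
- **Last checks:** After release, the scene camera put the crank at about 2.63 rad, within measuring error of where I left it, so it did not spring back. The picture shows the cartridge upright against the manifold with the jaw on it. The bottle, beaker, tip box, tube rack, dish and marker look unmoved. In the overhead view the arm hid the knob and most of the marker; the marker shows only in the scene camera.
- **Disagreement:** Estimates of the cartridge's starting position differed by about 7 mm in y. I used a value in between, and the pictures taken during the grasp and above the nest agreed with it.

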